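# Open the transport case and set the sample rack in its spill tray

## Task

Swing the clear lid of the white transport case up and over until it rests open on its stop and let go of it. Then lift the blue tube rack out, keep it upright, and set it down flat inside the white spill tray, leaving the orange rack in the case and the lid open. Don't slam the lid, drop the rack or disturb the other things on the bench.

Things in the scene. Friction and masses are not known exactly. Their poses are not given: they have to be found in the camera images.
- case: White open-topped transport case fixed to the bench, outside 140 (x) x 210 (y) x 70 mm high, walls and floor 8 mm. Origin at the centre of its underside; its x points from the handle side (towards the robot) to the hinge side, y along the hinge, z up. The case may stand left or right of the middle. Two racks stand in it side by side (along y), the blue one on either side.
- lid (a joint): Angle of the lid, rad: 0 closed, 1.80 resting on its stop (about 13 degrees past upright). The lid is free-swinging (0.25 kg): short of upright it falls shut, past upright it leans back on its stop.
- lid_hinge (a point): Middle of the hinge line, on the far (+x) rim of the case, 70.5 mm above the bench: (70, 0, 70.5) mm in the case's frame. Axes are the lid's own: they turn with it about y and agree with the case's when closed.
- lid_handle (a point): Middle of the blue round bar handle on the front of the lid: 10 mm thick, 100 mm long along y, standing 35 mm out from the lid's front face (30 mm clear gap behind the bar). In the lid's frame it is 175 mm from the hinge along -x and 20 mm along +z, so closed it is 90 mm above the bench; open it is the highest part of the lid. The lid is a clear dome 140 x 210 mm and 45 mm deep with a blue rim.
- blue_rack: Loose blue tube rack, 105 (x) x 60 (y) mm, block 50 mm high with white caps up to 64 mm, and a carrying bar over it along x: 12 mm wide (y), 12 mm high, its centre 92 mm above the origin, its ends on posts at x = +-48 mm. Origin at the centre of the underside, z up. It starts on the case's floor (8 mm above the bench), its x along the case's x. About 0.25 to 0.5 kg.
- blue_rack_grip (a point): Centre of the blue rack's carrying bar, where to grip it (closing along the rack's y).
- orange_rack: Loose orange tube rack with yellow caps, same shape as the blue one, beside it in the case. It stays there.
- tray: White shallow spill tray fixed to the bench, outside 160 (x) x 110 (y) x 16 mm, walls and floor 4 mm, so its floor is 4 mm above the bench and its inside 152 x 102 mm. Origin at the centre of its underside; x along its long side. It stands on the other side of the middle from the case.
- pipette: Grey pipette lying on the bench in the middle, about 250 mm long along x and 34 mm wide, 22 mm high. Origin under its middle. Bystander.
- amber_bottle: Amber reagent bottle, 80 mm in diameter, 150 mm high, standing beyond the work. Origin at the centre of its underside. Bystander.
- red_rack: Flat red tube block, 80 x 200 x 30 mm, lying beyond the work. Origin at the centre of its underside. Bystander.

How it is judged:
On the way, in this order (a step that is already met when the one before it is completed fails the run):
1. the lid rests open on its stop (at least 1.74 rad), let go, with both racks still in the case (value of joint lid above 1.74 rad and velocity of joint lid below 0.1 rad/s and contact force between the fingers and case below 0.2 N and z of blue_rack in the frame of case below 0.016 m and horizontal distance between blue_rack and case below 0.075 m), for 0.3 s.
2. the blue rack is lifted out upright, its underside above the rim of the case, by the fingers (z of blue_rack in the frame of case above 0.075 m and angle between blue_rack's own z axis and vertical below 0.35 rad and contact force between the fingers and blue_rack above 0.5 N), for 0.1 s.
At the end, for the whole second after the job is handed in: The blue rack stands flat on the tray's floor inside its rim (long side along the tray's long side, within 28 mm of centre lengthways and 24 mm sideways), released and at rest; the lid rests open on its stop (at least 1.74 rad); the orange rack stands upright on the case's floor (z of blue_rack in the frame of tray between 0 and 0.009 m and angle between blue_rack's own z axis and vertical below 0.06 rad and x of blue_rack in the frame of tray between -0.028 and 0.028 m and y of blue_rack in the frame of tray between -0.024 and 0.024 m and angle between the x axis of blue_rack and the x axis of tray, either way round below 0.5 rad and linear speed of blue_rack below 0.02 m/s and contact force between the fingers and blue_rack below 0.2 N and value of joint lid above 1.74 rad and velocity of joint lid below 0.1 rad/s and contact force between the fingers and case below 0.2 N and horizontal distance between orange_rack and case below 0.075 m and z of orange_rack in the frame of case below 0.016 m and angle between orange_rack's own z axis and vertical below 0.1 rad); the robot touches nothing.
It fails at once if the lid swings faster than 4 rad/s either way (flung or slammed) (velocity of joint lid above 4 rad/s or velocity of joint lid below -4 rad/s).
It fails at once if the blue rack tips more than 30 degrees from upright (angle between blue_rack's own z axis and vertical above 0.52 rad).
It fails at once if outside the case, the blue rack is let go of with its underside more than 20 mm above the tray's floor (contact force between the fingers and blue_rack below 0.05 N and z of blue_rack in the frame of tray above 0.024 m and horizontal distance between blue_rack and case above 0.16 m).
It fails at once if the orange rack tips more than 20 degrees or is lifted more than 30 mm (angle between orange_rack's own z axis and vertical above 0.35 rad or z of orange_rack in the frame of case above 0.038 m).
It fails at once if the pipette, the amber bottle or the red block is moved more than 30 mm (distance of any of pipette, amber_bottle, red_rack from where it was at the start of the episode above 0.03 m).
It also fails if it takes over 69 s, if anything falls off the work surface, if the arm or the gripper's body presses on something with over 40 N, if the wrist force passes 120 N, or if a joint passes its speed limit or range.

## Robot

A 6-joint arm with a two-finger parallel gripper is mounted at the origin on the work surface. World frame = base frame: x ahead of the robot, y to its left, z up, the work surface at z = 0. Lengths are in m, angles in rad, forces in N, time in s.
With the tool pointing down it reaches from about 0.4 to 0.825 m from the base axis. Payload 7 kg.
Tool frame: the origin (TCP) lies midway between the tips of the shut fingers; the grasp point (between the pads) lies 19 mm behind it; z points along the fingers, y is the line along which they close (so a half turn about z gives the same grasp; the last joint's range is limited). The gripper opens to 88 mm and grips with 3 to 60 N. Pads are 19 mm wide; open, the fingers measure 130 mm over their backs; the gripper's body (78 mm by 193 mm) begins 47 mm behind the grasp point.
Start: joints at [-0.999, 0.359, 0.012, 0, -1.224, -0.288], TCP at [0.189, -0.648, 0.227] pointing down, gripper open.
Joint ranges: [-3.07, 3.07], [-1.43, 2.12], [-1.02, 1.25], [-3.03, 1.67], [-3.05, -0], [-3.03, 3.03]. Speed limits (rad/s): [2.39, 2.39, 3.01, 3.14, 3.14, 3.14].

## Interface

Orientations are given as [roll, pitch, yaw] about the fixed x, y, z axes, in that order (R = Rz(yaw) Ry(pitch) Rx(roll)).
In Python, from station import get_state, grab_frame, calibration, job_done, boxes_of, regions_of, spot_point gives the robot as it stands. The module is installed in compiled form; this text tells all that it offers.
- The arm moves only by the tool arm_command, never from a script. Its argument "commands" is a list of rows, each an object of numbers: "tx", "ty", "tz": the shift along the tool's x, y, z each as a share of 25 cm, from -1 to 1; "twist": the turn about the tool's z as a share of 180 degrees, from -1 to 1. A call has exactly 8 rows; each row is the pose to reach, as a shift and turn from the pose commanded when the call began, along the tool's axes at that moment, turning the shorter way round; what a row does not reach only later rows make up. A row lasts 1/12 s, in which the tool goes at most 41.7 mm and 7.16 degrees, less where a joint would pass 70% of its speed; a pose out of reach is approached as far as the arm can. A call with a number of a shift or a turn outside -1 to 1 is refused whole. A call with a gripper value outside its range is refused whole. "claw" is the opening, from 0 (shut) to 1 (fully open), set as the call begins (left out, the last holds). The fingers move at their own pace and stop on an object; "grip_force" is the grip in N (left out, the last holds). Time passes only in rows, so rows that repeat a pose let the fingers close, or fill a call up. It gives the time, the measured TCP pose, the force, the opening and the grip force at its end, in the units of the state.
- get_state(): the state, without advancing time (a new reading comes with each control period).
- grab_frame(name): name is "side" or "top"; returns the picture (384x512x3 uint8, red, green, blue); there is no depth.
- calibration(name): a dict with "camera_matrix" (3x3 intrinsics, pixels), "extrinsics" (4x4, takes a point from camera to world coordinates). Camera axes: x right, y down, z forward; pixel columns grow to the right and rows downward; lengths in m; the calibration is good to about 2 mm. A picture is of the moment at which its call begins. calibration takes no time and is no camera call.
- job_done(): hands the job in; it is judged then, once.
Trained networks look in the newest picture that a camera, given by its name, has taken for a name from the list of things; names that differ only in an ending like _2 or _b are one class to them, and where a whole thing is asked for, a point or a joint stands for the part that bears it (a point fixed in the world has none). Each returns a list of dicts, best first, with "score" (0 to 1); they miss things now and then, are a little off and sometimes report something else, mostly with a low value. They report only what shows in the picture. A call takes as long as a camera call.
- boxes_of(query, camera): "rect" ([left, top, right, bottom] in pixels, round what is visible of it).
- regions_of(query, camera): "region" (384x512 bool, what is visible of it) and "rect" ([left, top, right, bottom] in pixels, round what is visible of it).
- spot_point(query, camera): "uv" ([column, row] in pixels: a listed point, or the origin of a listed thing).
The state is a dict: "t": time; "q": joint angles; "qd": joint speeds; "joint_efforts": joint torques, N m; "eef_pos": TCP position; "ee_rot": TCP orientation; "force": force on the tool from outside, world axes, zero at the start; "moment": the same for the moment, N m; "width": finger opening in m; "gripper_force": force on a finger pad.
Only numpy, scipy, OpenCV 4.12 (cv2) and the standard library are available. Lean on these libraries where they do the work, as an engineer would, in place of code of your own. Each camera call takes 0.05 s, during which the arm holds its last target. There are 200 camera calls.

## Working session

There is one attempt and no reset: what is moved stays moved. The work goes in short steps, Python scripts to look and compute and a tool call to move; the robot and the scene stay as the last step left them, time stands still between calls to the robot, and variables do not carry over. Pictures are saved under pics/ and viewed, at most 11 in all, crops included, and the job is handed in when it is done.

Besides the shell and the picture viewer there is one more tool, called after "Request:" as name(argument=value, ...) on one line, values as JSON. arm_command: Moves the arm, as the interface text tells. Shift numbers are shares of 25 cm and turn numbers shares of 180 degrees, none past 1 either way. Its arguments: {"type":"object","properties":{"commands":{"type":"array"},"claw":{"type":"number"},"grip_force":{"type":"number"}},"required":["commands"]}

```bash
mkdir -p pics; cat > h.py <<'E'
import numpy as np, cv2
from station import *
def ray(cam,uv):
    c=calibration(cam);K=np.array(c["camera_matrix"]);T=np.array(c["extrinsics"])
    d=T[:3,:3]@np.linalg.inv(K)@np.array([uv[0],uv[1],1.]);return T[:3,3],d/np.linalg.norm(d)
def atz(cam,uv,z):
    o,d=ray(cam,uv);return o+d*(z-o[2])/d[2]
def tri(uv1,uv2):
    (a,d),(b,e)=ray("top",uv1),ray("side",uv2)
    s=np.linalg.lstsq(np.c_[d,-e],b-a,rcond=None)[0]
    p,q=a+s[0]*d,b+s[1]*e;return (p+q)/2,np.linalg.norm(p-q)
def proj(cam,P):
    c=calibration(cam);K=np.array(c["camera_matrix"]);T=np.linalg.inv(np.array(c["extrinsics"]))
    p=K@(T[:3,:3]@np.asarray(P)+T[:3,3]);return p[:2]/p[2]
def save(n,cam):
    cv2.imwrite(f"pics/{n}.png",grab_frame(cam)[:,:,::-1])
E
python3 - <<'E'
from h import *
np.set_printoptions(precision=3,suppress=True)
a=grab_frame("top");b=grab_frame("side")
cv2.imwrite("pics/a.png",cv2.resize(np.vstack([a,b])[:,:,::-1],None,fx=.78,fy=.78))
print(get_state())
for c in("top","side"):print(c,np.array(calibration(c)["extrinsics"])[:3,3])
H=dict(case=0,lid_hinge=.0705,lid_handle=.09,blue_rack=.008,blue_rack_grip=.1,orange_rack=.008,tray=0,pipette=0,amber_bottle=0,red_rack=0)
for n,z in H.items():
    r={}
    for c in("top","side"):
        l=spot_point(n,c)
        if l:
            r[c]=l[0]["uv"];print(n,c,np.round(l[0]["uv"],1),round(l[0]["score"],2),atz(c,r[c],z))
    if len(r)==2:print("   tri",*tri(r["top"],r["side"]))
E
```

```text
{'t': 0.1, 'q': array([-0.999,  0.359,  0.011, -0.   , -1.224, -0.288]), 'qd': array([-0.002, -0.002,  0.001, -0.   ,  0.001, -0.   ]), 'joint_efforts': array([ -0.002, -58.416,  29.375,   7.015,   0.01 ,  -0.   ]), 'eef_pos': array([ 0.189, -0.648,  0.226]), 'ee_rot': array([ 3.14 , -0.   , -2.858]), 'force': array([ 0.193, -0.04 , -0.308]), 'moment': array([-0.027, -0.006, -0.042]), 'gripper_force': 0.0, 'width': 0.0872764804575541}
top [ 0.482 -0.038  0.966]
side [ 0.421 -0.622  0.608]
case top [328.2 235.1] 0.87 [ 0.516 -0.215  0.   ]
case side [230.2 310.5] 0.65 [ 0.514 -0.209  0.   ]
   tri [ 0.514 -0.213  0.006] 0.0035522537304744184
lid_handle top [331.9 286.7] 0.58 [ 0.402 -0.204  0.09 ]
lid_handle side [161.6 291. ] 0.84 [ 0.406 -0.199  0.09 ]
   tri [ 0.404 -0.203  0.096] 0.004333594619010888
blue_rack_grip top [320.8 143.5] 0.38 [ 0.718 -0.183  0.1  ]
tray top [158.9 236.8] 0.9 [0.508 0.198 0.   ]
tray side [185.3 180.5] 0.86 [0.515 0.199 0.   ]
   tri [0.511 0.197 0.002] 0.0066303891887701475
pipette top [237.2 252.3] 0.76 [0.473 0.007 0.   ]
pipette side [188.8 233.9] 0.64 [0.484 0.007 0.   ]
   tri [0.478 0.006 0.002] 0.010842715624822473
amber_bottle top [219.5 129.2] 0.82 [0.78  0.056 0.   ]
amber_bottle side [307. 187.] 0.98 [0.793 0.071 0.   ]
   tri [0.78  0.054 0.015] 0.007996999041419983
red_rack top [319.7 144.3] 0.61 [ 0.744 -0.197  0.   ]
```

View pics/a.png

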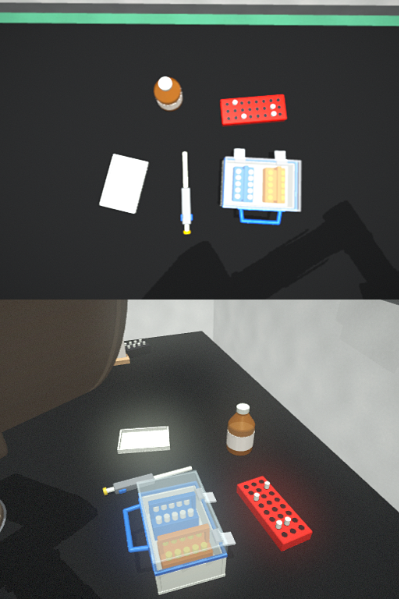

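Both views agree. The case is on the right at about (0.515, -0.212) with the blue rack on its left (+y) side, and the tray is on the left at about (0.51, 0.198), turned a little. In the preview the handle is near (260,215) in the top view and (135,530) in the side view. I need the yaws and finer positions next.

```bash
python3 - <<'E'
from h import *
np.set_printoptions(precision=4,suppress=True)
a=grab_frame("top");b=grab_frame("side")
A=cv2.resize(a[170:305,265:405],None,fx=3.5,fy=3.5,interpolation=cv2.INTER_CUBIC);B=cv2.resize(b[215:375,140:310],None,fx=2.9,fy=2.9)[:472]
T=np.zeros((480,A.shape[1]+B.shape[1],3),np.uint8);T[:A.shape[0],:A.shape[1]]=A;T[:B.shape[0],A.shape[1]:]=B
T=cv2.resize(T,None,fx=.8,fy=.8)
cv2.imwrite("pics/b.png",T[:,:,::-1])
print(T.shape)
for n,z in(("tray",.016),("case",.0705),("lid",.0705)):
    l=regions_of(n,"top")
    for k in l[:2]:
        m=k["region"].astype(np.uint8);c=cv2.findContours(m,0,2)[0];c=max(c,key=cv2.contourArea)
        P=np.array([atz("top",p[0],z)[:2] for p in c],np.float32)
        (cx,cy),(w,h),an=cv2.minAreaRect(P);print(n,round(k["score"],2),cx,cy,w,h,an)
# handle bar blue mask: lowest blue rows in top picture
hsv=cv2.cvtColor(a,cv2.COLOR_RGB2HSV);m=cv2.inRange(hsv,(98,120,80),(125,255,255))
for u in range(300,366,5):
    v=np.where(m[260:310,u])[0]
    print(u,v+260, atz("top",(u,v.max()+260),.09) if len(v) else '')
for n in("lid","lid_hinge","lid_handle"):
  for c in("top","side"):
    for k in spot_point(n,c)[:2]:print(n,c,k["score"],k["uv"])
E
```

```text
(384, 786, 3)
tray 0.95 0.5121395587921143 0.19503822922706604 0.11308476328849792 0.16019077599048615 77.1812515258789
case 0.89 0.5060917735099792 -0.21436139941215515 0.23022998869419098 0.21240945160388947 88.03286743164062
lid 0.86 0.4944336414337158 -0.21567967534065247 0.22676053643226624 0.19106213748455048 87.85089874267578
lid 0.49 0.5109675526618958 0.1822637915611267 0.10689109563827515 0.15420138835906982 77.41497039794922
300 [] 
305 [268] [ 0.4411 -0.1463  0.09  ]
310 [268 269 270 271 272 273 280 284 285] [ 0.4048 -0.1569  0.09  ]
315 [268 269 280 281 282 284 285 286] [ 0.4028 -0.1678  0.09  ]
320 [269 280 281 282 284 285 286] [ 0.4029 -0.1786  0.09  ]
325 [269 281 282 285 286] [ 0.403  -0.1895  0.09  ]
330 [269 270 281 282 283 285 286] [ 0.4031 -0.2003  0.09  ]
335 [269 270 281 282 283 285 286 287] [ 0.4011 -0.2111  0.09  ]
340 [270 281 282 283 285 286 287] [ 0.4012 -0.222   0.09  ]
345 [270 282 283 284 286 287] [ 0.4014 -0.2328  0.09  ]
350 [270 271 282 283 284 286 287 288] [ 0.3994 -0.2436  0.09  ]
355 [270 271 272 273 274 275 276 277 278 279 280 281 282 283 284 286 287 288] [ 0.3995 -0.2545  0.09  ]
360 [271 272 273 274 275 276 277 278 279 280 281 282 283] [ 0.4102 -0.2656  0.09  ]
365 [271] [ 0.436  -0.2772  0.09  ]Traceback (most recent call last):
  File "<stdin>", line 22, in <module>
ValueError: it knows: amber_bottle, blue_rack, blue_rack_grip, case, lid_handle, lid_hinge, orange_rack, pipette, red_rack, tray
```

View pics/b.png

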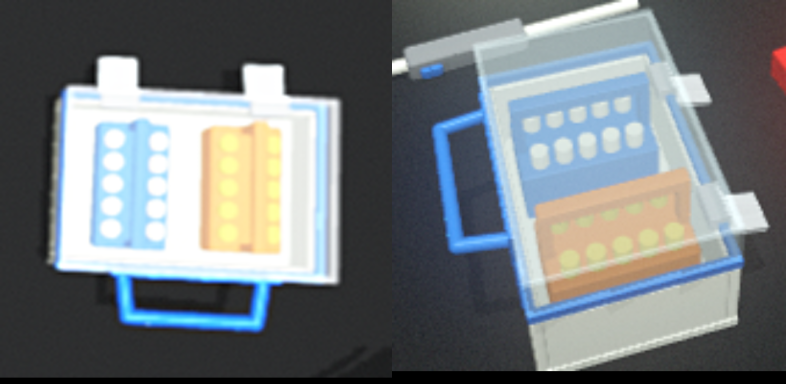

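The top view (left) shows the handle bar running along y, centred near full-frame pixel (332,284). That puts it at about (0.406, -0.205), with a case yaw of about -0.037. The blue rack is on the left (+y) side. I'll move above the handle.

```bash
cat >> h.py <<'E'
def mv(x,y,z,yaw):
    s=get_state();R=cv2.Rodrigues(np.zeros(3))[0]
    from scipy.spatial.transform import Rotation as Ro
    R=Ro.from_euler("xyz",s["ee_rot"]).as_matrix();d=R.T@(np.array([x,y,z])-s["eef_pos"])/.25
    dy=(yaw-s["ee_rot"][2]+np.pi)%(2*np.pi)-np.pi
    print("t",round(s["t"],2),"shift",np.round(d,3),"twist",round(-dy/np.pi,3))
E
python3 -c "
from h import *
mv(.405,-.205,.2,-1.608)"
```

```text
t 1.35 shift [-1.326  1.459  0.106] twist -0.398
```

Request:
arm_command(commands=[{"tx": -0.08,"ty": 0.09,"twist": -0.025},{"tx": -0.16,"ty": 0.18,"twist": -0.05},{"tx": -0.25,"ty": 0.27,"twist": -0.075},{"tx": -0.33,"ty": 0.36,"twist": -0.1},{"tx": -0.41,"ty": 0.45,"twist": -0.125},{"tx": -0.5,"ty": 0.54,"twist": -0.15},{"tx": -0.58,"ty": 0.64,"twist": -0.175},{"tx": -0.66,"ty": 0.73,"twist": -0.2}], claw=0.27, grip_force=10)

```text
invalid input
```

```bash
python3 -c "
from h import *
mv(.405,-.205,.17,-1.608);print(get_state()['q'],get_state()['eef_pos'],get_state()['ee_rot'])"
```

```text
t 1.35 shift [-1.326  1.459  0.226] twist -0.398
[-9.98925347e-01  3.58572239e-01  1.18906929e-02 -1.46110998e-06
 -1.22415754e+00 -2.88074490e-01] [ 0.18894649 -0.6479649   0.22657489] [ 3.14155127e+00 -1.08294476e-05 -2.85779666e+00]
```

Request:
arm_command(commands=[{"tx": -0.08,"ty": 0.09,"tz": 0,"twist": -0.025},{"tx": -0.16,"ty": 0.18,"tz": 0,"twist": -0.05},{"tx": -0.25,"ty": 0.27,"tz": 0,"twist": -0.075},{"tx": -0.33,"ty": 0.36,"tz": 0,"twist": -0.1},{"tx": -0.41,"ty": 0.45,"tz": 0,"twist": -0.125},{"tx": -0.5,"ty": 0.54,"tz": 0,"twist": -0.15},{"tx": -0.58,"ty": 0.64,"tz": 0,"twist": -0.175},{"tx": -0.66,"ty": 0.73,"tz": 0,"twist": -0.2}], claw=0.27, grip_force=10)

```text
t: 2.02
eef_pos: [0.2966, -0.4251, 0.2267]
ee_rot: [-3.141, 0.0, -2.226]
force: [-0.1, 0.2, -0.6]
width: 0.0398
gripper_force: 0.0
```

```bash
python3 -c "
from h import *
mv(.405,-.205,.17,-1.608);print(get_state()['q'],get_state()['eef_pos'],get_state()['ee_rot'])"
```

```text
t 2.02 shift [-0.962  0.192  0.227] twist -0.197
[-5.82588654e-01  9.94160423e-02 -3.29135727e-01 -6.36260640e-05
 -1.14180849e+00 -7.22128748e-02] [ 0.29659681 -0.42508316  0.22672659] [-3.14116190e+00  8.91834654e-05 -2.22562429e+00]
```

Request:
arm_command(commands=[{"tx": -0.12,"ty": 0.02,"tz": 0.02,"twist": -0.025},{"tx": -0.24,"ty": 0.05,"tz": 0.04,"twist": -0.05},{"tx": -0.36,"ty": 0.07,"tz": 0.06,"twist": -0.075},{"tx": -0.48,"ty": 0.1,"tz": 0.09,"twist": -0.1},{"tx": -0.6,"ty": 0.12,"tz": 0.12,"twist": -0.125},{"tx": -0.72,"ty": 0.14,"tz": 0.16,"twist": -0.15},{"tx": -0.84,"ty": 0.17,"tz": 0.19,"twist": -0.175},{"tx": -0.96,"ty": 0.19,"tz": 0.23,"twist": -0.197}])

```text
t: 2.68
eef_pos: [0.4061, -0.2063, 0.1694]
ee_rot: [-3.14, -0.0, -1.606]
force: [0.7, -0.2, -0.3]
width: 0.0237
gripper_force: 0.0
```

```bash
python3 - <<'E'
from h import *
np.set_printoptions(precision=4,suppress=True)
a=grab_frame("top");b=grab_frame("side")
s=get_state();print(s["eef_pos"],s["ee_rot"],s["width"])
for c in("top","side"):print(c,proj(c,s["eef_pos"]), proj(c,[.406,-.205,.09]))
A=a[150:390,230:420];B=b[180:384,80:310]
A=cv2.resize(A,(380,480));B=cv2.resize(B,(414,367))
T=np.zeros((480,794,3),np.uint8);T[:,:380]=A;T[:367,380:]=B
cv2.imwrite("pics/c.png",T[:,:,::-1])
mv(.405,-.205,.078,-1.608)
for c in("top","side"):
    for k in spot_point("lid_handle",c)[:1]:print(c,k["score"],k["uv"],atz(c,k["uv"],.09))
E
```

```text
[ 0.4066 -0.2049  0.1682] [ 3.1409  0.0005 -1.6044] 0.023901922666762374
top [339.7104 287.993 ] [332.1358 284.6799]
side [154.0262 260.8308] [161.9351 293.9563]
t 2.78 shift [0.001 0.006 0.361] twist 0.001
top 0.24 [216.2, 127.7] [0.7562 0.0552 0.09  ]
side 0.67 [160.8, 290.1] [ 0.4055 -0.1969  0.09  ]
```

View pics/c.png

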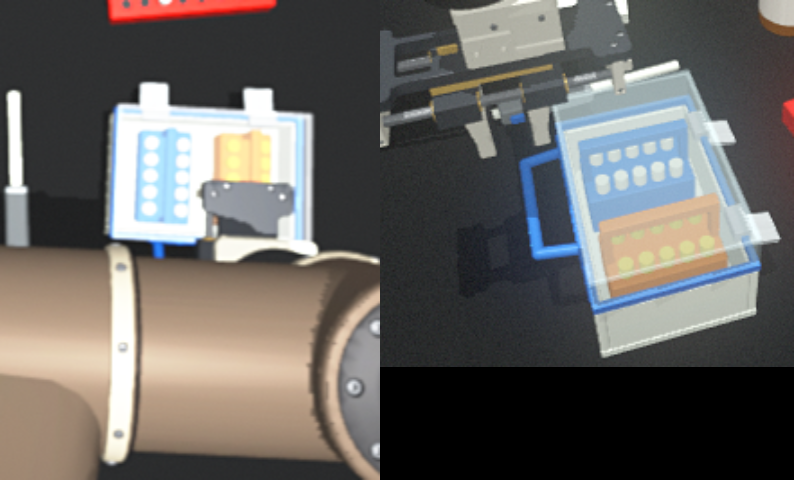

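In the side crop the fingertips straddle the line of the bar. The bar's middle is at about full-frame (163,295), against a prediction of (162,294). Descending.

Request:
arm_command(commands=[{"tx": 0,"ty": 0,"tz": 0.05,"twist": 0},{"tx": 0,"ty": 0,"tz": 0.1,"twist": 0},{"tx": 0,"ty": 0,"tz": 0.15,"twist": 0},{"tx": 0,"ty": 0,"tz": 0.2,"twist": 0},{"tx": 0,"ty": 0,"tz": 0.25,"twist": 0},{"tx": 0,"ty": 0,"tz": 0.28,"twist": 0},{"tx": 0,"ty": 0,"tz": 0.3,"twist": 0},{"tx": 0,"ty": 0,"tz": 0.3,"twist": 0}])

```text
t: 3.55
eef_pos: [0.405, -0.2082, 0.0935]
ee_rot: [3.14, 0.0, -1.612]
force: [0.3, 0.4, 0.6]
width: 0.0238
gripper_force: 0.0
```

Request:
arm_command(commands=[{"tx": 0,"ty": 0,"tz": 0.02,"twist": 0},{"tx": 0,"ty": 0,"tz": 0.03,"twist": 0},{"tx": 0,"ty": 0,"tz": 0.04,"twist": 0},{"tx": 0,"ty": 0,"tz": 0.05,"twist": 0},{"tx": 0,"ty": 0,"tz": 0.06,"twist": 0},{"tx": 0,"ty": 0,"tz": 0.06,"twist": 0},{"tx": 0,"ty": 0,"tz": 0.06,"twist": 0},{"tx": 0,"ty": 0,"tz": 0.06,"twist": 0}])

```text
t: 4.22
eef_pos: [0.4057, -0.2077, 0.0792]
ee_rot: [-3.141, -0.0, -1.61]
force: [-1.1, -0.2, 0.2]
width: 0.0234
gripper_force: 0.0
```

Request:
arm_command(commands=[{"tx": 0,"ty": 0,"tz": 0,"twist": 0},{"tx": 0,"ty": 0,"tz": 0,"twist": 0},{"tx": 0,"ty": 0,"tz": 0,"twist": 0},{"tx": 0,"ty": 0,"tz": 0,"twist": 0},{"tx": 0,"ty": 0,"tz": 0,"twist": 0},{"tx": 0,"ty": 0,"tz": 0,"twist": 0},{"tx": 0,"ty": 0,"tz": 0,"twist": 0},{"tx": 0,"ty": 0,"tz": 0,"twist": 0}], claw=0, grip_force=10)

```text
t: 4.88
eef_pos: [0.408, -0.2078, 0.0798]
ee_rot: [-3.137, -0.0, -1.61]
force: [4.7, -0.5, -1.5]
width: 0.0094
gripper_force: 10.0
```

```bash
python3 - <<'E'
from h import *
np.set_printoptions(precision=4,suppress=True)
s=get_state();print(s["eef_pos"],s["ee_rot"],s["width"],s["gripper_force"],s["force"])
b=grab_frame("side");cv2.imwrite("pics/d.png",cv2.resize(b[200:384,80:310],(460,368))[:,:,::-1])
# path: handle = hinge + rot
yc=-.037;hx=s["eef_pos"][0]+.175
for a in(0,.2,.4,.6,.8,1.0,1.2,1.4,1.6,1.72,1.8):
    x=-175*np.cos(a)+20*np.sin(a);z=175*np.sin(a)+20*np.cos(a)
    print(a,"d shares fwd %.3f up %.3f"%((x+175)/250,(z-20)/250))
E
```

```text
[ 0.408  -0.2078  0.0798] [-3.1372 -0.0003 -1.6099] 0.009427974863574974 9.999002516269684 [ 4.6914 -0.5101 -1.5268]
0 d shares fwd 0.000 up 0.000
0.2 d shares fwd 0.030 up 0.137
0.4 d shares fwd 0.086 up 0.266
0.6 d shares fwd 0.167 up 0.381
0.8 d shares fwd 0.270 up 0.478
1.0 d shares fwd 0.389 up 0.552
1.2 d shares fwd 0.521 up 0.601
1.4 d shares fwd 0.660 up 0.623
1.6 d shares fwd 0.800 up 0.617
1.72 d shares fwd 0.883 up 0.600
1.8 d shares fwd 0.937 up 0.584
```

View pics/d.png

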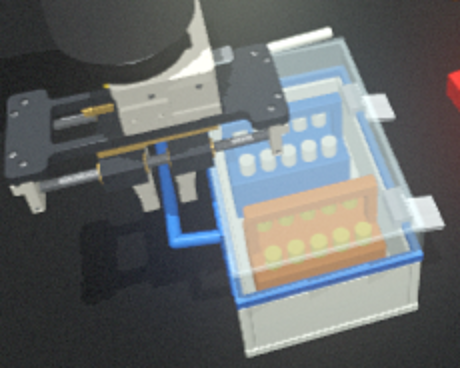

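The bar is gripped: width is 9.4 mm, with one finger in the gap behind it. Next I'll print a finer path table.

```bash
python3 - <<'E'
import numpy as np
f=lambda a:np.array([-175*np.cos(a)+20*np.sin(a),175*np.sin(a)+20*np.cos(a)])/250
A=[0,.46,.92,1.36,1.75]
for p,q in zip(A,A[1:]):
    print(p,q,[tuple(np.round(f(a)-f(p),3)) for a in np.linspace(p,q,9)[1:]])
E
```

```text
0 0.46 [(np.float64(0.006), np.float64(0.04)), (np.float64(0.014), np.float64(0.08)), (np.float64(0.024), np.float64(0.119)), (np.float64(0.037), np.float64(0.157)), (np.float64(0.051), np.float64(0.195)), (np.float64(0.068), np.float64(0.232)), (np.float64(0.087), np.float64(0.268)), (np.float64(0.108), np.float64(0.302))]
0.46 0.92 [(np.float64(0.023), np.float64(0.033)), (np.float64(0.048), np.float64(0.065)), (np.float64(0.074), np.float64(0.096)), (np.float64(0.103), np.float64(0.125)), (np.float64(0.133), np.float64(0.152)), (np.float64(0.164), np.float64(0.178)), (np.float64(0.197), np.float64(0.201)), (np.float64(0.231), np.float64(0.223))]
0.92 1.36 [(np.float64(0.034), np.float64(0.019)), (np.float64(0.069), np.float64(0.036)), (np.float64(0.104), np.float64(0.051)), (np.float64(0.141), np.float64(0.064)), (np.float64(0.178), np.float64(0.075)), (np.float64(0.216), np.float64(0.084)), (np.float64(0.254), np.float64(0.091)), (np.float64(0.292), np.float64(0.096))]
1.36 1.75 [(np.float64(0.034), np.float64(0.002)), (np.float64(0.069), np.float64(0.003)), (np.float64(0.103), np.float64(0.002)), (np.float64(0.137), np.float64(-0.0)), (np.float64(0.171), np.float64(-0.004)), (np.float64(0.205), np.float64(-0.01)), (np.float64(0.239), np.float64(-0.018)), (np.float64(0.272), np.float64(-0.027))]
```

Request:
arm_command(commands=[{"tx": 0,"ty": -0.014,"tz": -0.04,"twist": 0},{"tx": 0,"ty": -0.023,"tz": -0.08,"twist": 0},{"tx": 0,"ty": -0.033,"tz": -0.12,"twist": 0},{"tx": 0,"ty": -0.046,"tz": -0.157,"twist": 0},{"tx": 0,"ty": -0.06,"tz": -0.195,"twist": 0},{"tx": 0,"ty": -0.077,"tz": -0.232,"twist": 0},{"tx": 0,"ty": -0.096,"tz": -0.268,"twist": 0},{"tx": 0,"ty": -0.117,"tz": -0.302,"twist": 0}])

```text
t: 5.6
eef_pos: [0.434, -0.2089, 0.1551]
ee_rot: [3.139, 0.0, -1.611]
force: [-4.1, -0.8, 1.1]
width: 0.0093
gripper_force: 10.0
```

```bash
python3 - <<'E'
from h import *
np.set_printoptions(precision=4,suppress=True)
s=get_state();print(s["eef_pos"],s["ee_rot"],s["width"],s["gripper_force"],s["force"])
b=grab_frame("side");cv2.imwrite("pics/e.png",cv2.resize(b[150:384,80:340],(520,468))[:,:,::-1])
s=get_state();print(s["eef_pos"],s["force"])
E
```

```text
[ 0.434  -0.2089  0.1551] [ 3.1394  0.0001 -1.6108] 0.009346001795144027 9.998810291290283 [-4.1013 -0.7725  1.0544]
[ 0.4349 -0.209   0.1566] [-7.5358  4.5165  7.1368]
```

View pics/e.png

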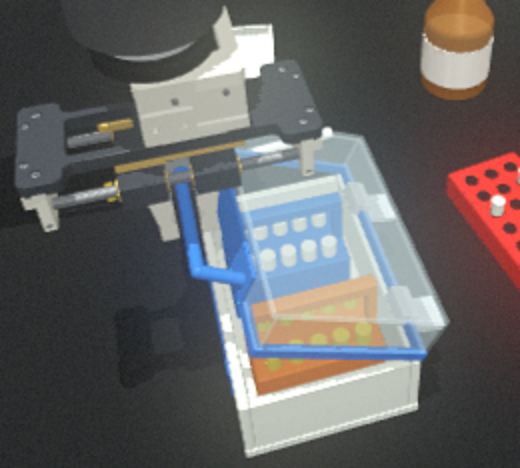

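The lid is rising with the grip and the forces are small, so I'll carry on along the arc.

Request:
arm_command(commands=[{"tx": 0,"ty": -0.023,"tz": -0.033,"twist": 0},{"tx": 0,"ty": -0.048,"tz": -0.065,"twist": 0},{"tx": 0,"ty": -0.074,"tz": -0.096,"twist": 0},{"tx": 0,"ty": -0.103,"tz": -0.125,"twist": 0},{"tx": 0,"ty": -0.133,"tz": -0.152,"twist": 0},{"tx": 0,"ty": -0.164,"tz": -0.178,"twist": 0},{"tx": 0,"ty": -0.197,"tz": -0.201,"twist": 0},{"tx": 0,"ty": -0.231,"tz": -0.223,"twist": 0}])

```text
t: 6.32
eef_pos: [0.4924, -0.2114, 0.2118]
ee_rot: [3.141, -0.0, -1.61]
force: [-4.2, 0.3, 5.0]
width: 0.0094
gripper_force: 10.0
```

Request:
arm_command(commands=[{"tx": 0,"ty": -0.034,"tz": -0.019,"twist": 0},{"tx": 0,"ty": -0.069,"tz": -0.036,"twist": 0},{"tx": 0,"ty": -0.104,"tz": -0.051,"twist": 0},{"tx": 0,"ty": -0.141,"tz": -0.064,"twist": 0},{"tx": 0,"ty": -0.178,"tz": -0.075,"twist": 0},{"tx": 0,"ty": -0.216,"tz": -0.084,"twist": 0},{"tx": 0,"ty": -0.254,"tz": -0.091,"twist": 0},{"tx": 0,"ty": -0.292,"tz": -0.096,"twist": 0}])

```text
t: 6.98
eef_pos: [0.5665, -0.2143, 0.2342]
ee_rot: [3.141, -0.0, -1.611]
force: [0.7, -2.5, 0.7]
width: 0.0093
gripper_force: 10.0
```

```bash
python3 - <<'E'
from h import *
np.set_printoptions(precision=4,suppress=True)
s=get_state();print(s["eef_pos"],s["ee_rot"],s["width"],s["gripper_force"],s["force"])
b=grab_frame("side");cv2.imwrite("pics/f.png",cv2.resize(b[100:384,80:370],(464,454))[:,:,::-1])
E
```

```text
[ 0.5665 -0.2143  0.2342] [ 3.1414 -0.0002 -1.6107] 0.009251486304129378 10.000612288713455 [ 0.6584 -2.492   0.7022]
```

View pics/f.png

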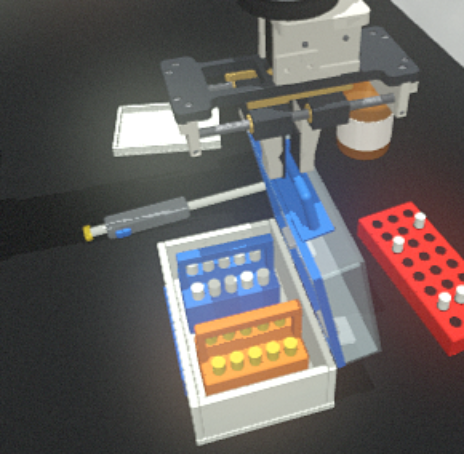

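The lid is near upright at about 1.36 rad, still gripped, and both racks are in place. I'll take it to about 1.75, then release.

Request:
arm_command(commands=[{"tx": 0,"ty": -0.034,"tz": -0.002,"twist": 0},{"tx": 0,"ty": -0.069,"tz": -0.003,"twist": 0},{"tx": 0,"ty": -0.103,"tz": -0.002,"twist": 0},{"tx": 0,"ty": -0.137,"tz": 0,"twist": 0},{"tx": 0,"ty": -0.171,"tz": 0.004,"twist": 0},{"tx": 0,"ty": -0.205,"tz": 0.01,"twist": 0},{"tx": 0,"ty": -0.239,"tz": 0.018,"twist": 0},{"tx": 0,"ty": -0.272,"tz": 0.027,"twist": 0}])

```text
t: 7.7
eef_pos: [0.6344, -0.2167, 0.2272]
ee_rot: [3.142, 0.0, -1.611]
force: [0.4, -1.4, 0.4]
width: 0.0091
gripper_force: 10.0
```

Request:
arm_command(commands=[{"tx": 0,"ty": -0.01,"tz": 0.003,"twist": 0},{"tx": 0,"ty": -0.015,"tz": 0.005,"twist": 0},{"tx": 0,"ty": -0.02,"tz": 0.006,"twist": 0},{"tx": 0,"ty": -0.02,"tz": 0.006,"twist": 0},{"tx": 0,"ty": -0.02,"tz": 0.006,"twist": 0},{"tx": 0,"ty": -0.02,"tz": 0.006,"twist": 0},{"tx": 0,"ty": -0.02,"tz": 0.006,"twist": 0},{"tx": 0,"ty": -0.02,"tz": 0.006,"twist": 0}])

```text
t: 8.37
eef_pos: [0.638, -0.2169, 0.2259]
ee_rot: [3.141, 0.0, -1.611]
force: [-1.0, -1.6, -2.0]
width: 0.0093
gripper_force: 10.0
```

Request:
arm_command(commands=[{"tx": 0,"ty": 0,"tz": 0,"twist": 0},{"tx": 0,"ty": 0,"tz": 0,"twist": 0},{"tx": 0,"ty": 0,"tz": 0,"twist": 0},{"tx": 0,"ty": 0,"tz": 0,"twist": 0},{"tx": 0,"ty": 0,"tz": 0,"twist": 0},{"tx": 0,"ty": 0,"tz": 0,"twist": 0},{"tx": 0,"ty": 0,"tz": 0,"twist": 0},{"tx": 0,"ty": 0,"tz": 0,"twist": 0}], claw=0.26)

```text
t: 9.03
eef_pos: [0.6384, -0.217, 0.2261]
ee_rot: [3.142, 0.0, -1.611]
force: [0.0, 0.7, 0.1]
width: 0.0226
gripper_force: 0.0
```

Request:
arm_command(commands=[{"tx": 0,"ty": 0,"tz": -0.03,"twist": 0},{"tx": 0,"ty": 0,"tz": -0.06,"twist": 0},{"tx": 0,"ty": 0,"tz": -0.09,"twist": 0},{"tx": 0,"ty": 0,"tz": -0.13,"twist": 0},{"tx": 0,"ty": 0,"tz": -0.17,"twist": 0},{"tx": 0,"ty": 0,"tz": -0.22,"twist": 0},{"tx": 0,"ty": 0,"tz": -0.26,"twist": 0},{"tx": 0,"ty": 0,"tz": -0.3,"twist": 0}])

```text
t: 9.7
eef_pos: [0.6386, -0.217, 0.3027]
ee_rot: [-3.141, -0.0, -1.611]
force: [-0.1, 0.4, 0.2]
width: 0.0225
gripper_force: 0.0
```

```bash
python3 - <<'E'
from h import *
np.set_printoptions(precision=4,suppress=True)
a=grab_frame("top");b=grab_frame("side")
T=np.zeros((454,800,3),np.uint8);T[:,:464]=cv2.resize(b[100:384,80:370],(464,454));T[:400,464:]=cv2.resize(a[130:330,240:408],(336,400))
cv2.imwrite("pics/g.png",T[:,:,::-1])
s=get_state();print(s["t"],s["eef_pos"],s["ee_rot"],s["width"],s["force"])
for n,z in(("lid_handle",.236),("blue_rack_grip",.1),("orange_rack",.008),("blue_rack",.008),("case",0)):
    r={}
    for c in("top","side"):
        l=spot_point(n,c)
        if l:
            r[c]=l[0]["uv"];print(n,c,np.round(l[0]["uv"],1),round(l[0]["score"],2),atz(c,r[c],z))
    if len(r)==2:print("   tri",*tri(r["top"],r["side"]))
E
```

```text
9.8 [ 0.6392 -0.2173  0.3037] [-3.138  -0.0006 -1.6105] 0.022778490367542273 [ 0.3662  0.7187 -0.0841]
lid_handle top [351.5 161.8] 0.82 [ 0.6463 -0.2174  0.236 ]
lid_handle side [306.8 196.6] 0.56 [ 0.6391 -0.2184  0.236 ]
   tri [ 0.6434 -0.2167  0.2346] 0.006477433495427106
blue_rack_grip top [316.  236.5] 0.8 [ 0.5095 -0.1696  0.1   ]
blue_rack_grip side [220.8 255.5] 0.93 [ 0.5142 -0.1661  0.1   ]
   tri [ 0.5114 -0.1693  0.1038] 0.004149144289240723
orange_rack top [349.9 238.5] 0.66 [ 0.5084 -0.2653  0.008 ]
orange_rack side [236.5 338.4] 0.94 [ 0.5069 -0.2696  0.008 ]
   tri [ 0.5081 -0.2665  0.0027] 0.0009122116875326108
blue_rack top [308.7 237.5] 0.62 [ 0.5098 -0.166   0.008 ]
blue_rack side [225.  289.9] 0.91 [ 0.5158 -0.1683  0.008 ]
   tri [ 0.513  -0.1667  0.0063] 0.006275604694026914
case top [328.6 234.1] 0.79 [ 0.5188 -0.2156  0.    ]
```

View pics/g.png

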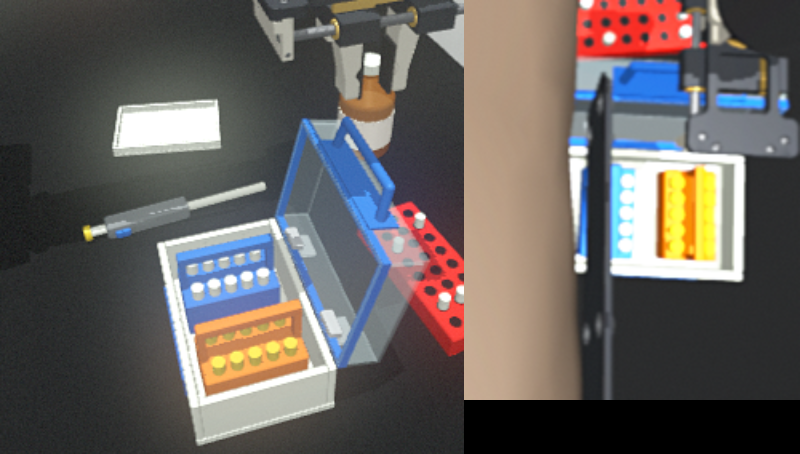

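The lid now leans on its stop and has been released: the handle is at (0.643, -0.217, 0.235), and 0.642 was expected. Both racks are in the case. The blue rack's bar is at about (0.5115, -0.168, 0.10), so I'll go above it.

```bash
python3 -c "
from h import *
mv(.5115,-.168,.2,-.037)"
```

```text
t 10.3 shift [-0.176  0.515  0.403] twist -0.501
```

Request:
arm_command(commands=[{"tx": -0.02,"ty": 0.06,"tz": 0,"twist": -0.03},{"tx": -0.05,"ty": 0.12,"tz": 0,"twist": -0.06},{"tx": -0.07,"ty": 0.18,"tz": 0,"twist": -0.09},{"tx": -0.09,"ty": 0.25,"tz": 0,"twist": -0.13},{"tx": -0.11,"ty": 0.31,"tz": 0,"twist": -0.16},{"tx": -0.13,"ty": 0.37,"tz": 0,"twist": -0.19},{"tx": -0.15,"ty": 0.43,"tz": 0,"twist": -0.22},{"tx": -0.17,"ty": 0.5,"tz": 0,"twist": -0.25}], claw=0.6)

```text
t: 10.97
eef_pos: [0.5147, -0.1693, 0.3009]
ee_rot: [3.142, -0.0, -0.82]
force: [0.5, 0.7, -0.3]
width: 0.0529
gripper_force: 0.0
```

```bash
python3 -c "
from h import *
mv(.5115,-.168,.2,-.037);print(get_state()['eef_pos'],get_state()['q'])"
```

```text
t 10.97 shift [-0.013  0.006  0.404] twist -0.249
[ 0.51466151 -0.16933425  0.30093435] [ 4.40409872e-02  9.74440434e-02 -1.61223308e-01  7.91575893e-05
 -1.31213713e+00  7.06235641e-01]
```

Request:
arm_command(commands=[{"tx": -0.01,"ty": 0.006,"tz": 0.04,"twist": -0.03},{"tx": -0.013,"ty": 0.006,"tz": 0.08,"twist": -0.06},{"tx": -0.013,"ty": 0.006,"tz": 0.14,"twist": -0.09},{"tx": -0.013,"ty": 0.006,"tz": 0.2,"twist": -0.125},{"tx": -0.013,"ty": 0.006,"tz": 0.26,"twist": -0.16},{"tx": -0.013,"ty": 0.006,"tz": 0.32,"twist": -0.19},{"tx": -0.013,"ty": 0.006,"tz": 0.37,"twist": -0.22},{"tx": -0.013,"ty": 0.006,"tz": 0.4,"twist": -0.249}])

```text
t: 11.63
eef_pos: [0.5112, -0.168, 0.1995]
ee_rot: [-3.141, 0.002, -0.038]
force: [-0.2, -0.2, 0.4]
width: 0.0526
gripper_force: 0.0
```

```bash
python3 - <<'E'
from h import *
np.set_printoptions(precision=4,suppress=True)
b=grab_frame("side");cv2.imwrite("pics/h.png",cv2.resize(b[100:384,80:370],(696,682))[:600][:,:,::-1])
s=get_state();print(s["eef_pos"],s["ee_rot"],s["width"],s["force"])
mv(.5115,-.168,.085,-.037)
for k in spot_point("blue_rack_grip","side")[:1]:print(k["score"],k["uv"],atz("side",k["uv"],.1))
c,sn=np.cos(-.037),np.sin(-.037)
for e in(-.054,.054):print("bar end px",(proj("side",[.5115+e*c,-.168+e*sn,.106])-[80,100])*2.4)
print("tip px",(proj("side",s["eef_pos"])-[80,100])*2.4)
E
```

```text
[ 0.5107 -0.1679  0.1985] [-3.1411  0.0033 -0.0323] 0.0523065373989022 [-1.1167 -0.0336 -1.5398]
t 11.68 shift [0.005 0.    0.454] twist 0.001
0.8 [219.2, 256.1] [ 0.5113 -0.1665  0.1   ]
bar end px [258.4951 387.4618]
bar end px [407.8629 353.6714]
tip px [323.9764 272.6171]
```

View pics/h.png

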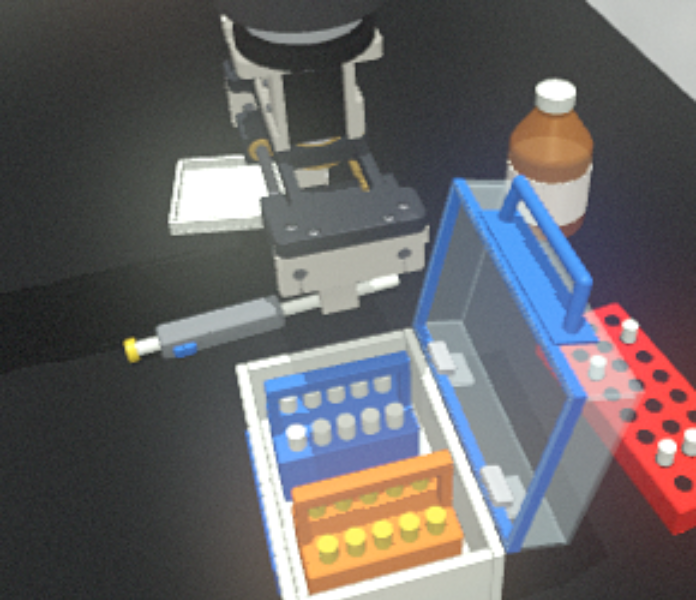

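The gripper is above the blue bar, whose observed ends (266,382)-(410,355) match the predicted (258,387)-(408,354) to within a few mm. Next is to descend, close and lift a little.

Request:
arm_command(commands=[{"tx": 0.005,"ty": 0,"tz": 0.07,"twist": 0},{"tx": 0.005,"ty": 0,"tz": 0.14,"twist": 0},{"tx": 0.005,"ty": 0,"tz": 0.21,"twist": 0},{"tx": 0.005,"ty": 0,"tz": 0.28,"twist": 0},{"tx": 0.005,"ty": 0,"tz": 0.34,"twist": 0},{"tx": 0.005,"ty": 0,"tz": 0.39,"twist": 0},{"tx": 0.005,"ty": 0,"tz": 0.43,"twist": 0},{"tx": 0.005,"ty": 0,"tz": 0.46,"twist": 0}])

```text
t: 12.4
eef_pos: [0.5133, -0.1683, 0.0857]
ee_rot: [3.141, -0.0, -0.045]
force: [-0.2, 0.5, -0.0]
width: 0.0524
gripper_force: 0.0
```

Request:
arm_command(commands=[{"tx": 0,"ty": 0,"tz": 0,"twist": 0},{"tx": 0,"ty": 0,"tz": 0,"twist": 0},{"tx": 0,"ty": 0,"tz": 0,"twist": 0},{"tx": 0,"ty": 0,"tz": 0,"twist": 0},{"tx": 0,"ty": 0,"tz": 0,"twist": 0},{"tx": 0,"ty": 0,"tz": 0,"twist": 0},{"tx": 0,"ty": 0,"tz": 0,"twist": 0},{"tx": 0,"ty": 0,"tz": 0,"twist": 0}], claw=0, grip_force=40)

```text
t: 13.07
eef_pos: [0.5133, -0.1682, 0.0864]
ee_rot: [-3.142, -0.001, -0.043]
force: [0.1, 1.1, 1.7]
width: 0.0119
gripper_force: 40.0
```

Request:
arm_command(commands=[{"tx": 0,"ty": 0,"tz": 0,"twist": 0},{"tx": 0,"ty": 0,"tz": -0.01,"twist": 0},{"tx": 0,"ty": 0,"tz": -0.02,"twist": 0},{"tx": 0,"ty": 0,"tz": -0.04,"twist": 0},{"tx": 0,"ty": 0,"tz": -0.06,"twist": 0},{"tx": 0,"ty": 0,"tz": -0.08,"twist": 0},{"tx": 0,"ty": 0,"tz": -0.1,"twist": 0},{"tx": 0,"ty": 0,"tz": -0.12,"twist": 0}])

```text
t: 13.73
eef_pos: [0.5132, -0.1682, 0.1167]
ee_rot: [-3.142, -0.0, -0.043]
force: [-0.1, 0.2, -4.5]
width: 0.0118
gripper_force: 40.0
```

Gripped at 11.9 mm, with about 4.5 N of weight on the wrist. I'll lift it clear.

Request:
arm_command(commands=[{"tx": 0,"ty": 0,"tz": -0.05,"twist": 0},{"tx": 0,"ty": 0,"tz": -0.1,"twist": 0},{"tx": 0,"ty": 0,"tz": -0.16,"twist": 0},{"tx": 0,"ty": 0,"tz": -0.22,"twist": 0},{"tx": 0,"ty": 0,"tz": -0.28,"twist": 0},{"tx": 0,"ty": 0,"tz": -0.33,"twist": 0},{"tx": 0,"ty": 0,"tz": -0.37,"twist": 0},{"tx": 0,"ty": 0,"tz": -0.4,"twist": 0}])

```text
t: 14.4
eef_pos: [0.5133, -0.1682, 0.2174]
ee_rot: [-3.141, -0.001, -0.043]
force: [-0.5, 0.0, -4.8]
width: 0.0118
gripper_force: 40.0
```

```bash
python3 - <<'E'
from h import *
np.set_printoptions(precision=4,suppress=True)
b=grab_frame("side");a=grab_frame("top");T=np.hstack([b[60:384,60:370],a[100:384,100:400][:, :][:284].repeat(1,0) if 0 else cv2.copyMakeBorder(a[100:384,100:400],0,40,0,0,0)])
cv2.imwrite("pics/i.png",cv2.resize(T,None,fx=1.3,fy=1.3)[:,:,::-1])
s=get_state();print(s["eef_pos"],s["ee_rot"],s["width"],s["force"])
for c in("top","side"):
    for k in spot_point("tray",c)[:1]:print(c,k["score"],k["uv"],atz(c,k["uv"],0))
    for k in regions_of("tray",c)[:1]:
        q=max(cv2.findContours(k["region"].astype(np.uint8),0,2)[0],key=cv2.contourArea)
        P=np.array([atz(c,p[0],.016)[:2] for p in q],np.float32);print(cv2.minAreaRect(P))
    for k in spot_point("blue_rack",c)[:1]:print("rack",c,k["score"],k["uv"],atz(c,k["uv"],s["eef_pos"][2]-.078))
mv(.511,.197,.21,-.224)
E
```

```text
[ 0.5138 -0.1683  0.2174] [ 3.1416 -0.0022 -0.0428] 0.01156115559097669 [-1.2344  0.4366 -3.5134]
rack top 0.32 [213.9, 126.8] [0.7427 0.055  0.1394]
side 0.6 [185.8, 179.8] [0.5167 0.202  0.    ]
rack side 0.78 [219.1, 241.6] [ 0.5124 -0.1712  0.1394]
t 14.8 shift [-0.07  -1.459  0.021] twist 0.058
```

View pics/i.png

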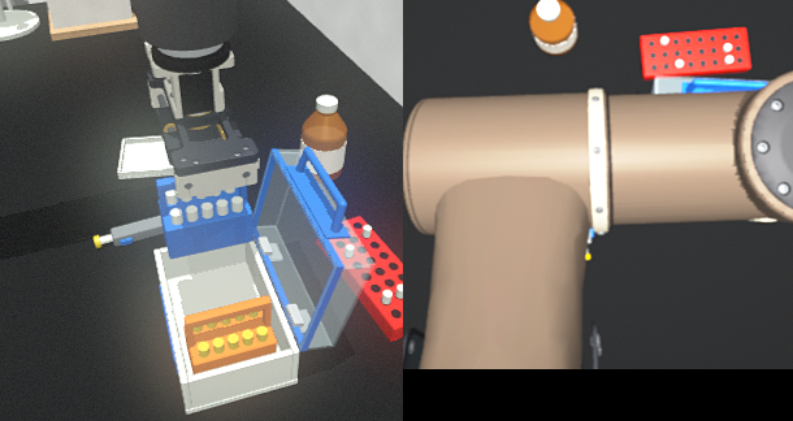

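The rack is out and hanging upright, and the orange rack and lid are undisturbed. I'll carry it to the tray at about (0.512, 0.197), yaw -0.224.

Request:
arm_command(commands=[{"tx": 0,"ty": -0.03,"tz": 0,"twist": 0},{"tx": -0.01,"ty": -0.09,"tz": 0,"twist": 0.005},{"tx": -0.01,"ty": -0.18,"tz": 0,"twist": 0.01},{"tx": -0.02,"ty": -0.28,"tz": 0,"twist": 0.015},{"tx": -0.02,"ty": -0.39,"tz": 0,"twist": 0.02},{"tx": -0.03,"ty": -0.5,"tz": 0,"twist": 0.025},{"tx": -0.03,"ty": -0.62,"tz": 0,"twist": 0.03},{"tx": -0.035,"ty": -0.73,"tz": 0,"twist": 0.035}])

```text
t: 15.47
eef_pos: [0.512, 0.0163, 0.2159]
ee_rot: [-3.142, -0.0, -0.154]
force: [0.6, 0.4, -3.3]
width: 0.0117
gripper_force: 40.0
```

```bash
python3 - <<'E'
from h import *
np.set_printoptions(precision=4,suppress=True)
s=get_state();print(s["eef_pos"],s["ee_rot"],s["width"],s["force"])
mv(.513,.197,.2,-.224)
E
```

```text
[0.512  0.0163 0.2159] [-3.1415 -0.     -0.1537] 0.011724291009245057 [ 0.5585  0.3851 -3.3336]
t 15.47 shift [-0.107 -0.715  0.064] twist 0.022
```

Request:
arm_command(commands=[{"tx": -0.02,"ty": -0.11,"tz": 0,"twist": 0.005},{"tx": -0.03,"ty": -0.23,"tz": 0,"twist": 0.01},{"tx": -0.05,"ty": -0.35,"tz": 0,"twist": 0.015},{"tx": -0.07,"ty": -0.46,"tz": 0,"twist": 0.02},{"tx": -0.085,"ty": -0.56,"tz": 0.01,"twist": 0.022},{"tx": -0.1,"ty": -0.64,"tz": 0.02,"twist": 0.022},{"tx": -0.107,"ty": -0.69,"tz": 0.04,"twist": 0.022},{"tx": -0.107,"ty": -0.715,"tz": 0.06,"twist": 0.022}])

```text
t: 16.13
eef_pos: [0.5128, 0.1971, 0.2005]
ee_rot: [-3.141, 0.0, -0.22]
force: [-0.8, -0.0, -4.3]
width: 0.0111
gripper_force: 40.0
```

```bash
python3 - <<'E'
from h import *
np.set_printoptions(precision=4,suppress=True)
b=grab_frame("side");s=get_state();print(s["eef_pos"],s["ee_rot"],s["width"],s["force"])
T=cv2.resize(b[80:260,120:330],None,fx=3,fy=3)
from scipy.spatial.transform import Rotation as Ro
# expected tray outline and rack footprint dropped on the tray
def rect(cx,cy,w,h,yaw,z):
    R=np.array([[np.cos(yaw),-np.sin(yaw)],[np.sin(yaw),np.cos(yaw)]])
    return np.array([(proj("side",[*(np.array([cx,cy])+R@[i*w/2,j*h/2]),z])-[120,80])*3 for i,j in((1,1),(1,-1),(-1,-1),(-1,1))],int)
cv2.polylines(T,[rect(.512,.197,.16,.11,-.224,.016)],True,(255,0,0),1)
cv2.polylines(T,[rect(*s["eef_pos"][:2],.105,.06,-.224,.004)],True,(0,255,0),1)
cv2.imwrite("pics/j.png",T[:,:,::-1])
mv(.513,.197,.082,-.224)
E
```

```text
[0.5126 0.1968 0.1992] [ 3.1407  0.0013 -0.2206] 0.011960121810068223 [-0.3395 -0.4068 -4.9614]
t 16.18 shift [ 0.002 -0.001  0.469] twist 0.001
```

View pics/j.png

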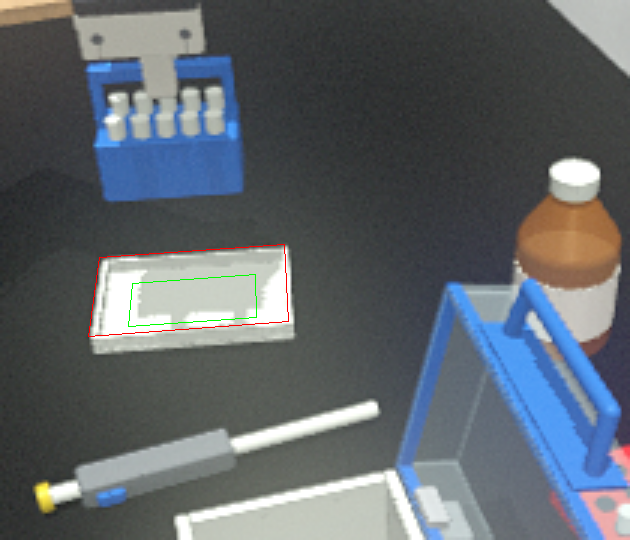

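The projected tray outline (red) fits the picture, and the rack footprint (green) sits in the middle of it. Lowering.

Request:
arm_command(commands=[{"tx": 0.002,"ty": 0,"tz": 0.05,"twist": 0},{"tx": 0.005,"ty": 0,"tz": 0.11,"twist": 0},{"tx": 0.005,"ty": 0,"tz": 0.18,"twist": 0},{"tx": 0.005,"ty": 0,"tz": 0.25,"twist": 0},{"tx": 0.005,"ty": 0,"tz": 0.31,"twist": 0},{"tx": 0.005,"ty": 0,"tz": 0.36,"twist": 0},{"tx": 0.005,"ty": 0,"tz": 0.4,"twist": 0},{"tx": 0.005,"ty": 0,"tz": 0.43,"twist": 0}])

```text
t: 16.85
eef_pos: [0.514, 0.1939, 0.0924]
ee_rot: [3.14, 0.001, -0.223]
force: [0.4, -0.6, -3.7]
width: 0.0115
gripper_force: 40.0
```

Request:
arm_command(commands=[{"tx": 0,"ty": 0,"tz": 0.005,"twist": 0},{"tx": 0,"ty": 0,"tz": 0.01,"twist": 0},{"tx": 0,"ty": 0,"tz": 0.015,"twist": 0},{"tx": 0,"ty": 0,"tz": 0.02,"twist": 0},{"tx": 0,"ty": 0,"tz": 0.025,"twist": 0},{"tx": 0,"ty": 0,"tz": 0.03,"twist": 0},{"tx": 0,"ty": 0,"tz": 0.03,"twist": 0},{"tx": 0,"ty": 0,"tz": 0.03,"twist": 0}])

```text
t: 17.52
eef_pos: [0.5143, 0.195, 0.0862]
ee_rot: [-3.141, -0.0, -0.222]
force: [0.3, -0.6, -3.8]
width: 0.0113
gripper_force: 40.0
```

Still carrying the weight, so a little further down.

Request:
arm_command(commands=[{"tx": 0,"ty": 0,"tz": 0.004,"twist": 0},{"tx": 0,"ty": 0,"tz": 0.008,"twist": 0},{"tx": 0,"ty": 0,"tz": 0.012,"twist": 0},{"tx": 0,"ty": 0,"tz": 0.016,"twist": 0},{"tx": 0,"ty": 0,"tz": 0.018,"twist": 0},{"tx": 0,"ty": 0,"tz": 0.018,"twist": 0},{"tx": 0,"ty": 0,"tz": 0.018,"twist": 0},{"tx": 0,"ty": 0,"tz": 0.018,"twist": 0}])

```text
t: 18.18
eef_pos: [0.5142, 0.1949, 0.0824]
ee_rot: [3.142, -0.0, -0.222]
force: [-4.0, -1.6, 5.1]
width: 0.0114
gripper_force: 40.0
```

It's on the tray floor: the force reversed at the expected height of 0.082. Release and retreat.

Request:
arm_command(commands=[{"tx": 0,"ty": 0,"tz": 0,"twist": 0},{"tx": 0,"ty": 0,"tz": 0,"twist": 0},{"tx": 0,"ty": 0,"tz": 0,"twist": 0},{"tx": 0,"ty": 0,"tz": 0,"twist": 0},{"tx": 0,"ty": 0,"tz": 0,"twist": 0},{"tx": 0,"ty": 0,"tz": 0,"twist": 0},{"tx": 0,"ty": 0,"tz": 0,"twist": 0},{"tx": 0,"ty": 0,"tz": 0,"twist": 0}], claw=0.55)

```text
t: 18.85
eef_pos: [0.5143, 0.195, 0.0815]
ee_rot: [3.142, 0.0, -0.222]
force: [0.1, -0.2, -0.0]
width: 0.048
gripper_force: 0.0
```

Request:
arm_command(commands=[{"tx": 0,"ty": 0,"tz": -0.03,"twist": 0},{"tx": 0,"ty": 0,"tz": -0.08,"twist": 0},{"tx": 0,"ty": 0,"tz": -0.14,"twist": 0},{"tx": 0,"ty": 0,"tz": -0.22,"twist": 0},{"tx": 0,"ty": 0,"tz": -0.3,"twist": 0},{"tx": 0,"ty": 0,"tz": -0.38,"twist": 0},{"tx": 0,"ty": 0,"tz": -0.45,"twist": 0},{"tx": 0,"ty": 0,"tz": -0.5,"twist": 0}])

```text
t: 19.52
eef_pos: [0.5148, 0.1952, 0.2092]
ee_rot: [-3.14, -0.002, -0.222]
force: [0.5, 0.1, 0.4]
width: 0.0482
gripper_force: 0.0
```

```bash
python3 - <<'E'
from h import *
np.set_printoptions(precision=4,suppress=True)
b=grab_frame("side");s=get_state();print(s["t"],s["eef_pos"],s["width"],s["force"])
cv2.imwrite("pics/k.png",cv2.resize(b[80:384,80:340],None,fx=1.9,fy=1.9)[:,:,::-1])
for n,z in(("blue_rack",.004),("blue_rack_grip",.096),("orange_rack",.008),("lid_handle",.236),("tray",0)):
    for k in spot_point(n,"side")[:1]:print(n,k["score"],k["uv"],atz("side",k["uv"],z))
E
```

```text
19.5667 [0.5158 0.1956 0.2113] 0.04820281295019449 [1.7337 1.5205 2.9404]
blue_rack 0.87 [189.4, 179.3] [0.5251 0.1956 0.004 ]
blue_rack_grip 0.66 [181.7, 151.1] [0.5151 0.1868 0.096 ]
orange_rack 0.63 [235.0, 335.6] [ 0.506  -0.2639  0.008 ]
lid_handle 0.93 [306.9, 193.6] [ 0.6422 -0.212   0.236 ]
tray 0.94 [184.9, 180.5] [0.5139 0.1998 0.    ]
```

View pics/k.png

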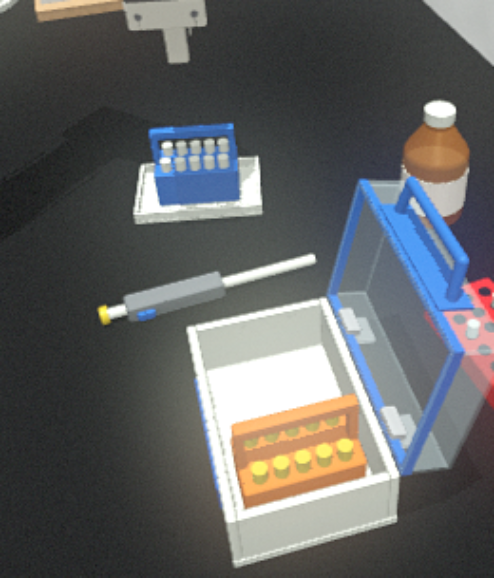

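The blue rack stands flat in the tray near (197,175), clear of the rim. The lid is open, the orange rack is in the case, the other items look undisturbed and the gripper is clear.

```bash
python3 -c "
from station import *
print(job_done())"
```

```text
the job is handed in; nothing more can be done
None
```

I handed the job in at about 20 s of the 69 s allowed, though the judge returned no verdict: in the last picture the lid rests open on its stop, the blue rack stands flat in the tray with the gripper clear of it, and the orange rack and the other items appear undisturbed.

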